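# Sweep the brass nuts into the yellow tray

## Robot

A 6-joint arm with a two-finger parallel gripper is mounted at the origin on the work surface. World frame = base frame: x ahead of the robot, y to its left, z up, the work surface at z = 0. Lengths are in m, angles in rad, forces in N, time in s.
With the tool pointing down it reaches from about 0.35 to 0.875 m from the base axis. Payload 4.2 kg.
Tool frame: the origin (TCP) lies between the finger pads; the fingertips stand 11 mm ahead of it and the grasp point (between the pads) lies 8 mm behind it; z points along the fingers, y is the line along which they close (so a half turn about z gives the same grasp; the last joint's range is limited). The gripper opens to 85 mm and grips with 20 to 120 N. Pads are 22 mm wide; open, the fingers measure 114 mm over their backs; the gripper's body (76 mm by 85 mm) begins 54 mm behind the grasp point. The pads swing forward as they close: fully open they stand 13 mm farther back than shut.
Start: joints at [-0.88, 0.385, 0.008, 0, -1.194, -0.259], TCP at [0.262, -0.568, 0.242] pointing down, gripper open.
Joint ranges: [-3.14, 3.14], [-1.21, 2.06], [-1.07, 1.41], [-3.16, 2.05], [-2.99, -0.16], [-3.1, 3.1]. Speed limits (rad/s): [2.79, 2.79, 3.14, 3.14, 3.14, 3.14].

## Interface

Orientations are given as a unit quaternion [x, y, z, w].
In Python, from plant import r gives the robot as it stands.
- The arm moves only by the shell command python3 -m jog 'ROWS'. ROWS is a JSON object of lists of equal length, an entry for each row: "xyz": the shift along the tool's x, y, z in mm, a list of three; "roll": the turn about the tool's z in rad; "jaw": the finger opening in mm, from 0 to 85.4. A call has 1 to 20 rows; each row shifts and turns the commanded pose from where the row before left it, along the tool's axes as they then stand; what a row does not reach is not made up. A row lasts 1/10 s, in which the tool goes at most 50 mm and 8.59 degrees, less where a joint would pass 70% of its speed; a pose out of reach is approached as far as the arm can. A call with a gripper value outside its range is refused whole. The fingers move at their own pace and stop on an object; the grip force is fixed at half the most. Time passes only in rows, so rows that do not move let the fingers close. It gives the time, the measured TCP pose, the force, the opening and the grip force at its end, in the units of the state.
- r.read_state(): the state, without advancing time (a new reading comes with each control period).
- r.snapshot(name): name is "scene" or "side" or "wrist"; returns a dict with "pixels" (384x512x3 uint8, red, green, blue), "depth" (384x512 float32, m along the optical axis (not along the pixel's ray), 0 where there is no reading), "K" (3x3 intrinsics, pixels), "R" (3x3) and "t" (3): a world point X has camera coordinates R X + t. Camera axes: x right, y down, z forward; pixel columns grow to the right and rows downward; lengths in m; the calibration is good to about 2 mm. A picture is of the moment at which its call begins.
- r.hand_in(): hands the job in; it is judged then, once.
The state is a dict: "time_s": time; "joint_pos": joint angles; "dq": joint speeds; "joint_efforts": joint torques, N m; "ee_pos": TCP position; "orientation": TCP orientation; "contact_force": force on the tool from outside, world axes, zero at the start; "torque": the same for the moment, N m; "opening": finger opening in m; "gripper_force": force on a finger pad.
Only numpy, scipy, OpenCV 4.12 (cv2) and the standard library are available. Lean on these libraries where they do the work, as an engineer would, in place of code of your own. Each camera call takes 0.05 s, during which the arm holds its last target. There are 200 camera calls.

## Task

Clear the raised bench plate: with the closed fingers, sweep the three brass nuts across the steel top and over its edge so that all three drop into the yellow tray. Only push them, gently: do not pinch, press down on or lift any nut. Leave everything else where it is: the padlock and the paint bottle standing on the plate, the steel nuts in the blue tray, and the bottle, screwdriver and cup on the table.

Things in the scene. Friction and masses are not known exactly. Their poses are not given: they have to be found in the camera images.
- plate: raised bench plate, fixed: grey with bare steel top, 240 (x) by 260 (y) by 50 mm high, flat, no rim. Origin: centre of its underside. A tray stands on its +y and its -y side. Things on it stand in four rows along its y, 54 mm apart across x, in any order: one brass nut in each of three, the padlock and paint bottle in the fourth, so each nut has a free straight way to either tray
- yellow_tray: open yellow tray, fixed, standing on the table close (1 mm) against one of the plate's two y sides, parallel to the plate: 270 (x) by 110 (y) by 40 mm high, walls 4 mm, so its rim is 10 mm below the plate's top. It is on the plate's +y or -y side, depending on the start. Origin: centre of its underside
- blue_tray: the same tray in blue, on the other side of the plate, holding two steel nuts. Origin: centre of its underside
- brass_nut0: loose brass hexagon nut lying flat on the plate at the start, any yaw: 24 mm across flats, 27.7 mm across corners, 14 mm thick, 45 g (may vary by a third), dark bore; it slides easily when pushed. Origin: centre of the underside (as built), z up through the nut
- brass_nut1: loose brass hexagon nut lying flat on the plate at the start, any yaw: 24 mm across flats, 27.7 mm across corners, 14 mm thick, 45 g (may vary by a third), dark bore; it slides easily when pushed. Origin: centre of the underside (as built), z up through the nut
- brass_nut2: loose brass hexagon nut lying flat on the plate at the start, any yaw: 24 mm across flats, 27.7 mm across corners, 14 mm thick, 45 g (may vary by a third), dark bore; it slides easily when pushed. Origin: centre of the underside (as built), z up through the nut
- padlock: small red padlock standing on the plate among the nuts, loose: 18 (x) by 36 (y) mm, 46 mm high with its steel shackle on top. Origin: centre of the underside
- paint_bottle: small white paint bottle, loose, diameter 22 mm, 46 mm high, standing on the plate about 60 mm from the padlock, in the same row. Origin: centre of the underside
- steel_nut0: loose steel-grey hexagon nut, same size as the brass ones, lying in the blue tray; leave it. Origin: centre of its underside
- steel_nut1: loose steel-grey hexagon nut, same size as the brass ones, lying in the blue tray; leave it. Origin: centre of its underside
- oil_bottle: amber oil bottle with red cap, diameter 44 mm, 130 mm high, loose, on the table beyond the plate. Origin: centre of the underside
- screwdriver: screwdriver with red handle lying on the table to the left of the robot's work, loose. Origin: about its middle, underside
- key_cup: grey plastic cup, rim diameter 64 mm, 60 mm high, loose, on the table to the robot's right. Origin: centre of the underside

How it is judged:
At the end, for the whole second after the job is handed in: All three brass nuts lie at rest (under 20 mm/s) inside the yellow tray (origins within its outline, at most 42 mm above the table), and each bystander is within 15 mm of where it started (x of brass_nut0 in the frame of yellow_tray between -0.133 and 0.133 m and y of brass_nut0 in the frame of yellow_tray between -0.053 and 0.053 m and z of each of brass_nut0, brass_nut1, brass_nut2 in the frame of yellow_tray below 0.042 m and linear speed of each of brass_nut0, brass_nut1, brass_nut2 below 0.02 m/s and x of brass_nut1 in the frame of yellow_tray between -0.133 and 0.133 m and y of brass_nut1 in the frame of yellow_tray between -0.053 and 0.053 m and x of brass_nut2 in the frame of yellow_tray between -0.133 and 0.133 m and y of brass_nut2 in the frame of yellow_tray between -0.053 and 0.053 m and distance of each of padlock, paint_bottle, steel_nut0, steel_nut1, oil_bottle, screwdriver, key_cup from where it was at the start of the episode below 0.015 m); the robot touches nothing.
It fails at once if a brass nut is lifted off the plate or out of the tray (its underside centre more than 20 mm above the plate's top) (z of any of brass_nut0, brass_nut1, brass_nut2 in the frame of plate above 0.07 m).
It fails at once if a brass nut is pinched, or pressed hard (more than 18 N from the fingers) (contact force between any of brass_nut0, brass_nut1, brass_nut2 and the fingers above 18 N).
It fails at once if a bystander is pushed more than 15 mm from its place (distance of any of padlock, paint_bottle, steel_nut0, steel_nut1, oil_bottle, screwdriver, key_cup from where it was at the start of the episode above 0.015 m).
It fails at once if the padlock, paint bottle, oil bottle or cup is tipped over (angle between any of padlock, paint_bottle, oil_bottle, key_cup's own z axis and vertical above 0.5 rad).
It also fails if it takes over 64 s, if anything falls off the work surface, if the arm or the gripper's body presses on something with over 40 N, if the wrist force passes 120 N, or if a joint passes its speed limit or range.

## Working session

There is one attempt and no reset: what is moved stays moved. The work goes in short steps, Python scripts to look and compute and a shell command to move; the robot and the scene stay as the last step left them, time stands still between calls to the robot, and variables do not carry over. Pictures are saved under pics/ and viewed, at most 11 in all, crops included, and the job is handed in when it is done.

```bash
mkdir -p pics
cat > h.py <<'E'
import numpy as np, cv2
from plant import r
def snap(cam,name):
    s=r.snapshot(cam); np.savez('/tmp/'+name+'.npz',**s)
    cv2.imwrite('pics/'+name+'.png',cv2.resize(s['pixels'][:,:,::-1],(768,576),interpolation=cv2.INTER_CUBIC)); return s
def world(s):
    K,R,t,d=s['K'],s['R'],s['t'],s['depth']
    v,u=np.indices(d.shape); c=np.stack([(u-K[0,2])/K[0,0]*d,(v-K[1,2])/K[1,1]*d,d],-1)
    return (c-t)@R
E
python3 - <<'E'
from h import *
for c in ('scene','side'):
    s=snap(c,c+'0'); print(c,(-s['R'].T@s['t']).round(3))
st=r.read_state(); print(st['time_s'],st['ee_pos'],st['orientation'],st['opening'])
E
```

```text
scene [1.234 0.034 0.935]
side [0.164 0.742 0.86 ]
0.1 [ 0.26137722 -0.56717427  0.24131533] [-2.14137000e-01  9.76803139e-01  9.49789913e-04 -2.66741372e-04] 0.08557415657832197
```

View pics/scene0.png

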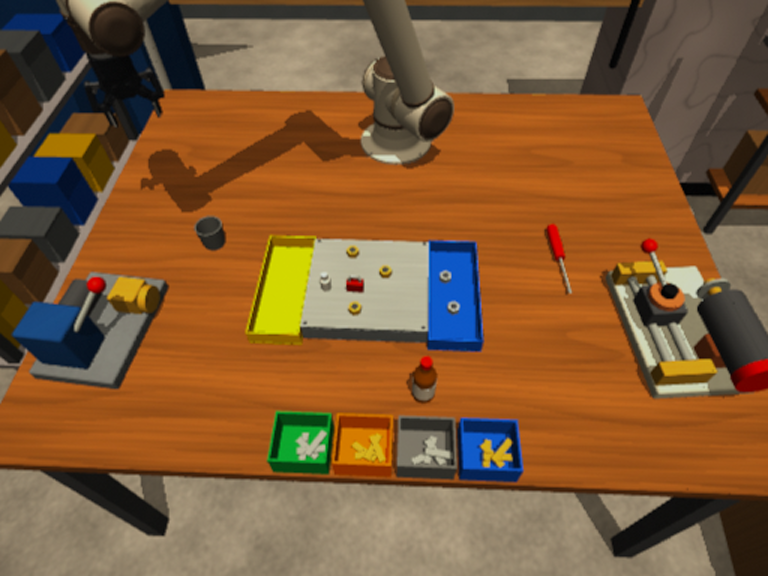

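View pics/side0.png

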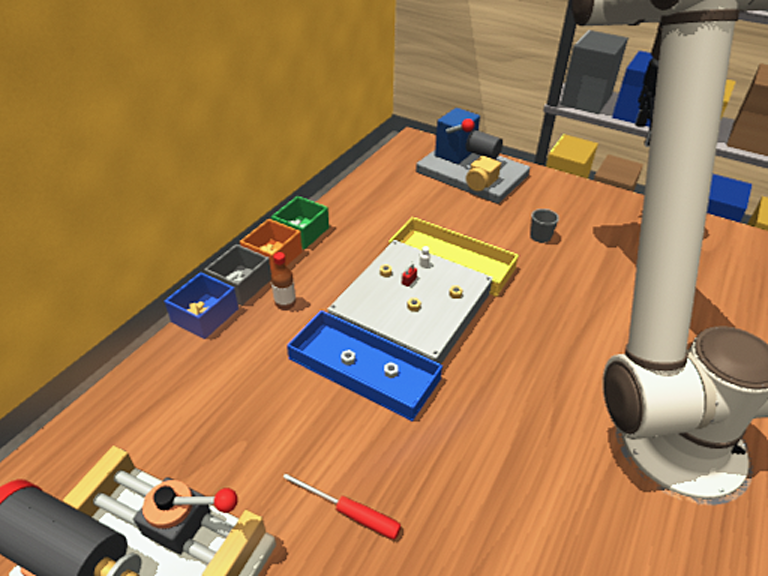

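The yellow tray is at the left of the scene view (-y) and the blue one at the right. The nuts are at about (353,251), (385,271) and (355,308) in the 768-px view, the padlock at (355,284) and the paint bottle at (325,281). Next I'll work out their positions.

Run:
```python
import numpy as np,cv2
from h import world
for cam in ('scene0','side0'):
    s=np.load('/tmp/'+cam+'.npz'); P=world(s); hsv=cv2.cvtColor(s['pixels'],cv2.COLOR_RGB2HSV).astype(int)
    H,S,V=hsv[...,0],hsv[...,1],hsv[...,2]
    reg=(P[...,0]>.3)&(P[...,0]<.85)&(abs(P[...,1])<.4)&(s['depth']>0)
    top=reg&(abs(P[...,2]-.05)<.004)&(S<50)
    print(cam,'top z',np.median(P[top][:,2]).round(4))
    q=P[top][:,:2]; print('plate rect',cv2.minAreaRect((q*1000).astype(np.float32)))
    print('corners pct',np.percentile(q,[.5,99.5],axis=0).round(3).tolist())
    for nm,m in (('brass',reg&(P[...,2]>.056)&(P[...,2]<.072)&(S>90)&(H>12)&(H<32)),('tall',reg&(P[...,2]>.07)&(P[...,2]<.115)&(P[...,1]<.15)&(P[...,1]>-.3)),('yellow',reg&(H>24)&(H<33)&(S>180)&(P[...,2]<.045)&(P[...,2]>.034))):
        n,l,st,c=cv2.connectedComponentsWithStats(m.astype(np.uint8),connectivity=8)
        for i in range(1,n):
            if st[i,4]<6: continue
            p=P[l==i]; print(nm,st[i,4],c[i].round(1),p.mean(0).round(4),((p.min(0)+p.max(0))/2).round(4),np.ptp(p,axis=0).round(4))
```

```text
scene0 top z 0.0498
plate rect ((544.6419067382812, -156.8872833251953), (491.7799987792969, 247.24481201171875), 87.39070129394531)
corners pct [[0.431, -0.169], [0.669, 0.085]]
brass 45 [234.7 167.2] [ 0.4729 -0.08    0.0627] [ 0.4716 -0.0808  0.0623] [0.0272 0.0239 0.0096]
brass 43 [256.7 180.6] [ 0.5282 -0.0045  0.0632] [ 0.5252 -0.005   0.0614] [0.0268 0.0228 0.0097]
brass 49 [236.4 205.2] [ 0.627  -0.0625  0.0626] [ 0.6251 -0.0638  0.0615] [0.0263 0.0245 0.0103]
brass 19 [279.1 257.1] [0.7985 0.0686 0.0656] [0.7935 0.0695 0.066 ] [0.0248 0.0246 0.0114]
tall 49 [216.5 186.2] [ 0.5721 -0.1278  0.0841] [ 0.5717 -0.1275  0.0849] [0.0144 0.0188 0.0295]
tall 78 [236.4 187.7] [ 0.573  -0.0656  0.0807] [ 0.5714 -0.0659  0.0838] [0.0196 0.035  0.0257]
tall 175 [283.2 251.5] [0.7926 0.0786 0.0881] [0.7877 0.0801 0.0911] [0.0347 0.0414 0.0388]
yellow 65 [172.1 189. ] [ 0.5506 -0.2802  0.0396] [ 0.5431 -0.28    0.0399] [0.2689 0.0062 0.0075]
yellow 23 [199.9 158. ] [ 0.4144 -0.2084  0.0397] [ 0.4144 -0.2097  0.0394] [0.0068 0.0733 0.0061]
yellow 26 [179.5 222. ] [ 0.6789 -0.234   0.039 ] [ 0.679  -0.2342  0.0386] [0.0052 0.0781 0.0054]
side0 top z 0.0505
plate rect ((585.64892578125, -146.87826538085938), (537.2845458984375, 352.74835205078125), 84.70162963867188)
corners pct [[0.428, -0.172], [0.667, 0.09]]
brass 35 [256.7 179.5] [ 0.6229 -0.0594  0.0632] [ 0.6238 -0.0614  0.0623] [0.0217 0.0231 0.0102]
brass 40 [303.4 194. ] [ 0.4696 -0.076   0.0624] [ 0.4709 -0.0777  0.0615] [0.0222 0.0256 0.0106]
brass 39 [275.6 202.4] [ 0.5239 -0.0007  0.0627] [ 0.5252 -0.0019  0.062 ] [0.0228 0.0253 0.0118]
tall 51 [282.7 168.7] [ 0.5668 -0.1244  0.0851] [ 0.5673 -0.1265  0.0849] [0.0172 0.0184 0.0275]
tall 71 [272.4 180.7] [ 0.5689 -0.0615  0.0812] [ 0.5697 -0.0626  0.0835] [0.0183 0.0336 0.0269]
tall 168 [187.  183.1] [0.7767 0.0883 0.0885] [0.7821 0.0843 0.0925] [0.0408 0.0361 0.0444]
```

Positions: nut A (0.471, -0.079), B (0.525, -0.003), C (0.6245, -0.062). The padlock and paint bottle are in the row at x≈0.570. The plate's -y edge is at about y=-0.171. I'll close the fingers, align the tool (tool x = -y world, tool y = -x world) and travel over.

```bash
python3 -m jog '{"xyz":[[0,0,0],[0,0,0],[0,0,0],[0,0,0],[0,0,0],[0,0,0],[0,0,0],[0,0,0],[-28,-18,0],[-28,-18,0],[-28,-18,0],[-28,-18,0],[-28,-18,0],[-28,-18,0],[-28,-18,0],[-28,-18,0],[-28,-18,0],[-28,-18,0],[-28,-18,0],[-28,-18,0]],"roll":[-0.1425,-0.1425,-0.1425,-0.1425,-0.1425,-0.1425,-0.1425,-0.1425,0,0,0,0,0,0,0,0,0,0,0,0],"jaw":[0,0,0,0,0,0,0,0,0,0,0,0,0,0,0,0,0,0,0,0]}'
python3 -m jog '{"xyz":[[-28,-18,0],[-28,-18,0],[-28,-18,0],[-28,-18,0],[-28,-18,0],[-28,-18,0],[-28,-18,0],[-14,-18,0],[0,0,0],[0,0,0]],"roll":[0,0,0,0,0,0,0,0,0,0],"jaw":[0,0,0,0,0,0,0,0,0,0]}'
python3 - <<'E'
from h import *
s=snap('scene','scene1')
cv2.imwrite('pics/scene1c.png',cv2.resize(s['pixels'][40:240,140:340,::-1],(600,600),interpolation=cv2.INTER_CUBIC))
from scipy.spatial.transform import Rotation as R
print(R.from_quat(r.read_state()['orientation']).as_matrix().round(3))
E
```

```text
time_s: 2.1
ee_pos: [0.4775, -0.23, 0.242]
orientation: [0.707, -0.707, -0.0, 0.0]
contact_force: [1.3, -1.1, -0.5]
opening: 0.0001
gripper_force: 0.0
time_s: 3.1
ee_pos: [0.6207, -0.021, 0.2414]
orientation: [0.708, -0.707, -0.001, 0.001]
contact_force: [-0.9, -0.4, -0.1]
opening: 0.0001
gripper_force: 0.0
[[ 0.001 -1.    -0.002]
 [-1.    -0.001 -0.   ]
 [ 0.     0.002 -1.   ]]
```

View pics/scene1c.png

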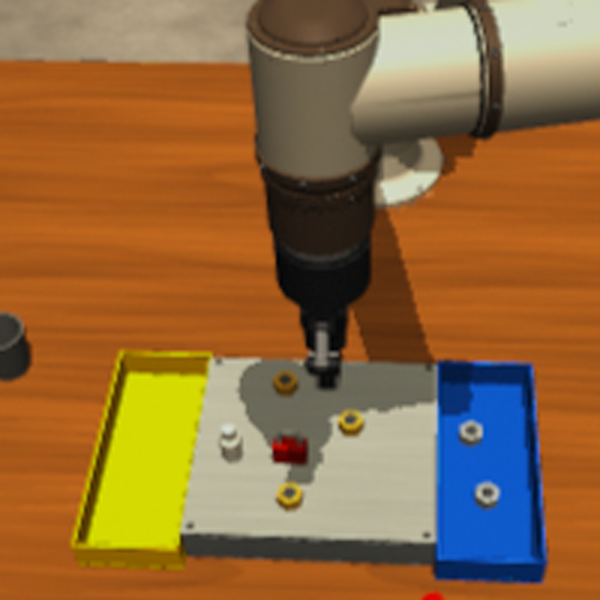

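The closed fingers hang above the plate at about (325,370) in the crop, with nothing disturbed. From the side camera's depth I'll measure how wide they are in x at each height, to check clearance to the padlock.

Run:
```python
from h import *
P={}
for c in ('side','scene'):
    s=snap(c,c+'2'); W=world(s); T=r.read_state()['ee_pos']; Q=(W-T)*1000
    m=(s['depth']>0)&(abs(Q[...,0])<70)&(abs(Q[...,1])<70)&(Q[...,2]>-30)&(Q[...,2]<75)
    print(c,T.round(4) if hasattr(T,'round') else T)
    for z in range(-20,75,8):
        q=Q[m&(Q[...,2]>=z)&(Q[...,2]<z+8)]
        if len(q): print(z,len(q),'x',q[:,0].min().round(),q[:,0].max().round(),'y',q[:,1].min().round(),q[:,1].max().round())
```

```text
side [ 0.6203 -0.0218  0.242 ]
-12 8 x -7.0 6.0 y 9.0 15.0
-4 22 x -13.0 15.0 y 3.0 16.0
4 25 x -13.0 16.0 y -2.0 16.0
12 29 x -13.0 15.0 y 2.0 16.0
20 23 x -12.0 15.0 y 1.0 17.0
28 29 x -27.0 27.0 y 8.0 18.0
36 67 x -32.0 38.0 y -8.0 19.0
44 67 x -40.0 43.0 y -9.0 19.0
52 72 x -43.0 51.0 y -10.0 22.0
60 75 x -49.0 56.0 y -4.0 21.0
68 76 x -58.0 61.0 y -5.0 22.0
scene [ 0.6204 -0.0219  0.2423]
-12 3 x 6.0 8.0 y -8.0 11.0
-4 18 x 5.0 15.0 y -8.0 14.0
4 17 x 2.0 15.0 y -7.0 14.0
12 6 x 12.0 16.0 y -4.0 9.0
20 1 x 11.0 11.0 y 14.0 14.0
28 2 x 10.0 12.0 y 14.0 15.0
36 5 x 8.0 30.0 y 7.0 16.0
44 6 x 14.0 16.0 y -10.0 18.0
52 23 x 13.0 50.0 y -12.0 18.0
60 17 x 16.0 52.0 y -14.0 18.0
68 13 x 16.0 46.0 y -14.0 18.0
```

The linkage half-width is about 28 to 30 mm at padlock-top height. That clears easily in row C (45 mm); for row B I'll bias the tool about 4 mm away from the padlock. Now I'll lower behind nut C.

```bash
python3 -m jog '{"xyz":[[0,-5,20],[0,0,25],[0,0,25],[0,0,25],[0,0,25],[0,0,25],[0,0,15],[0,0,10],[0,0,5],[0,0,0],[0,0,0]],"roll":[0,0,0,0,0,0,0,0,0,0,0],"jaw":[0,0,0,0,0,0,0,0,0,0,0]}'
```

```text
time_s: 4.35
ee_pos: [0.6266, -0.0213, 0.0683]
orientation: [0.707, -0.707, 0.001, -0.001]
contact_force: [-0.2, -0.9, 1.1]
opening: -0.0003
gripper_force: 0.0
```

```bash
python3 -m jog '{"xyz":[[3,1,2],[3,0,0],[3,0,0],[3,0,0],[4,0,0],[4,0,0],[5,0,0],[5,0,0],[5,0,0],[5,0,0],[5,0,0],[5,0,0],[5,0,0],[5,0,0],[5,0,0],[5,0,0],[5,0,0],[5,0,0],[4,0,0],[3,0,0]],"roll":[0,0,0,0,0,0,0,0,0,0,0,0,0,0,0,0,0,0,0,0],"jaw":[0,0,0,0,0,0,0,0,0,0,0,0,0,0,0,0,0,0,0,0]}'
python3 - <<'E'
from h import *
s=snap('scene','s3'); 
cv2.imwrite('pics/s3c.png',cv2.resize(s['pixels'][100:250,140:340,::-1],(800,600),interpolation=cv2.INTER_CUBIC))
E
```

```text
time_s: 6.35
ee_pos: [0.6251, -0.1086, 0.0653]
orientation: [0.707, -0.707, 0.0, -0.0]
contact_force: [-0.3, 0.3, 0.1]
opening: 0.0001
gripper_force: 0.2
```

View pics/s3c.png

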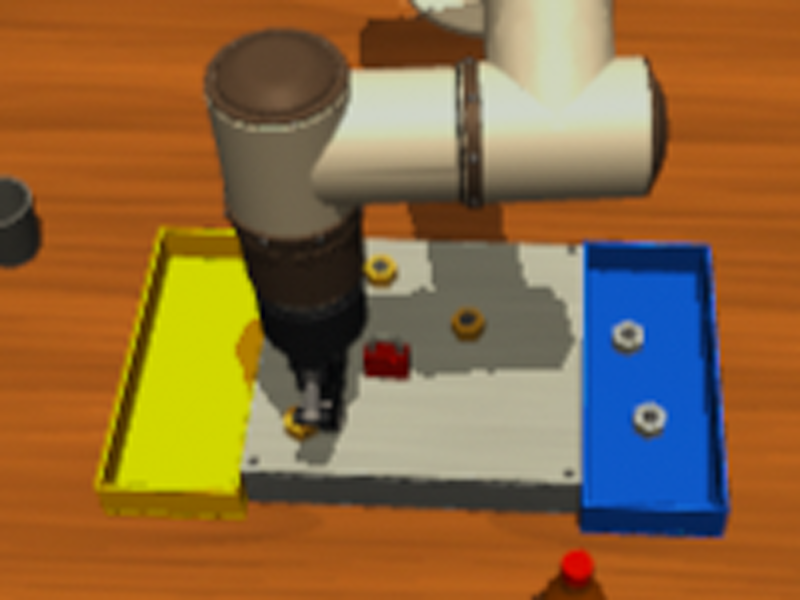

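Nut C sits against the finger front at (298,422), straight in line, and the padlock at (387,357) hasn't moved. I'll keep pushing over the edge, then lift.

```bash
python3 -m jog '{"xyz":[[3,0,0],[5,0,0],[5,0,0],[5,0,0],[5,0,0],[5,0,0],[5,0,0],[5,0,0],[5,0,0],[5,0,0],[5,0,0],[5,0,0],[5,0,0],[5,0,0],[5,0,0],[4,0,0],[0,0,0],[0,0,0],[0,0,-5],[0,0,-20]],"roll":[0,0,0,0,0,0,0,0,0,0,0,0,0,0,0,0,0,0,0,0],"jaw":[0,0,0,0,0,0,0,0,0,0,0,0,0,0,0,0,0,0,0,0]}'
python3 -m jog '{"xyz":[[0,0,-35],[0,0,-40],[-40,15,0],[-40,20,0],[-40,20,0],[-40,20,0],[-40,20,0],[-17,9,0],[0,0,0],[0,0,0]],"roll":[0,0,0,0,0,0,0,0,0,0],"jaw":[0,0,0,0,0,0,0,0,0,0]}'
python3 - <<'E'
from h import *
s=snap('scene','s4'); 
cv2.imwrite('pics/s4c.png',cv2.resize(s['pixels'][100:250,140:340,::-1],(800,600),interpolation=cv2.INTER_CUBIC))
E
```

```text
time_s: 8.4
ee_pos: [0.6236, -0.1848, 0.0885]
orientation: [0.707, -0.707, -0.002, 0.002]
contact_force: [0.9, 0.8, 0.6]
opening: -0.0004
gripper_force: 0.0
time_s: 9.4
ee_pos: [0.5212, 0.0321, 0.1659]
orientation: [0.708, -0.706, 0.0, -0.0]
contact_force: [0.3, -0.1, 0.5]
opening: 0.0001
gripper_force: 0.0
```

View pics/s4c.png

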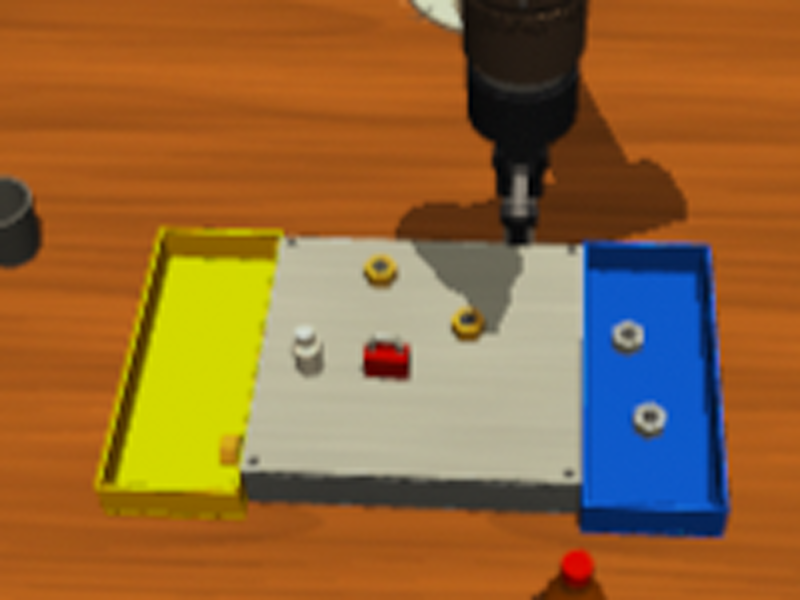

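Nut C is in the yellow tray, standing on edge by the plate at (231,450). The padlock and bottle are unmoved. Next is nut B, with TCP x≈0.521: lower and start pushing.

```bash
python3 -m jog '{"xyz":[[-4,0,25],[0,0,25],[0,0,25],[0,0,13],[0,0,8],[0,0,4],[0,0,0],[0,0,0]],"roll":[0,0,0,0,0,0,0,0],"jaw":[0,0,0,0,0,0,0,0]}'
```

```text
time_s: 10.25
ee_pos: [0.5217, 0.0356, 0.066]
orientation: [0.707, -0.707, 0.0, -0.001]
contact_force: [-1.1, -0.3, 0.2]
opening: -0.0002
gripper_force: 0.0
```

```bash
python3 -m jog '{"xyz":[[3,1,0],[3,0,0],[3,0,0],[3,0,0],[4,0,0],[4,0,0],[5,0,0],[5,0,0],[5,0,0],[5,0,0],[5,0,0],[5,0,0],[5,0,0],[5,0,0],[5,0,0],[5,0,0],[5,0,0],[5,0,0],[5,0,0],[4,0,0]],"roll":[0,0,0,0,0,0,0,0,0,0,0,0,0,0,0,0,0,0,0,0],"jaw":[0,0,0,0,0,0,0,0,0,0,0,0,0,0,0,0,0,0,0,0]}'
python3 - <<'E'
from h import *
s=snap('scene','s5'); t=snap('side','d5')
f=lambda i:cv2.resize(i,(400,300),interpolation=cv2.INTER_CUBIC)
cv2.imwrite('pics/s5c.png',np.hstack([f(s['pixels'][100:250,140:340,::-1]),f(t['pixels'][130:280,180:380,::-1])]))
E
```

```text
time_s: 12.25
ee_pos: [0.52, -0.0538, 0.0652]
orientation: [0.707, -0.707, -0.0, 0.0]
contact_force: [0.4, 0.2, 0.2]
opening: -0.0001
gripper_force: 0.2
```

View pics/s5c.png

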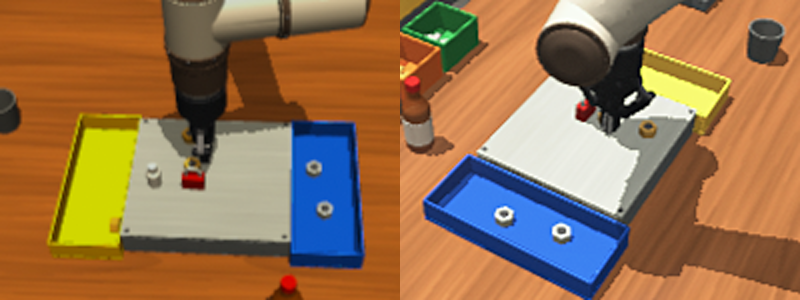

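The padlock is unmoved at (193,180). Nut B is ahead of the finger at (193,164), beside it and clear of it. I'll continue.

```bash
python3 -m jog '{"xyz":[[3,0,0],[5,0,0],[5,0,0],[5,0,0],[5,0,0],[5,0,0],[5,0,0],[5,0,0],[5,0,0],[5,0,0],[5,0,0],[5,0,0],[5,0,0],[5,0,0],[5,0,0],[5,0,0],[5,0,0],[5,0,0],[5,0,0],[5,0,0]],"roll":[0,0,0,0,0,0,0,0,0,0,0,0,0,0,0,0,0,0,0,0],"jaw":[0,0,0,0,0,0,0,0,0,0,0,0,0,0,0,0,0,0,0,0]}'
python3 -m jog '{"xyz":[[5,0,0],[5,0,0],[5,0,0],[5,0,0],[5,0,0],[5,0,0],[5,0,0],[2,0,0],[0,0,0],[0,0,0],[0,0,-5],[0,0,-20],[0,0,-35],[0,0,-40],[-40,15,0],[-40,20,0],[-40,15,0],[-25,0,0],[0,0,0],[0,0,0]],"roll":[0,0,0,0,0,0,0,0,0,0,0,0,0,0,0,0,0,0,0,0],"jaw":[0,0,0,0,0,0,0,0,0,0,0,0,0,0,0,0,0,0,0,0]}'
python3 - <<'E'
from h import *
s=snap('scene','s6'); t=snap('side','d6')
f=lambda i:cv2.resize(i,(400,300),interpolation=cv2.INTER_CUBIC)
cv2.imwrite('pics/s6c.png',np.hstack([f(s['pixels'][100:250,140:340,::-1]),f(t['pixels'][130:280,180:380,::-1])]))
E
```

```text
time_s: 14.35
ee_pos: [0.5202, -0.1518, 0.0653]
orientation: [0.707, -0.707, 0.0, -0.0]
contact_force: [-0.3, -0.6, -0.9]
opening: 0.0001
gripper_force: 0.0
time_s: 16.35
ee_pos: [0.4702, -0.0429, 0.1658]
orientation: [0.708, -0.706, 0.0, -0.0]
contact_force: [0.6, -0.8, 0.4]
opening: -0.0001
gripper_force: 0.0
```

View pics/s6c.png

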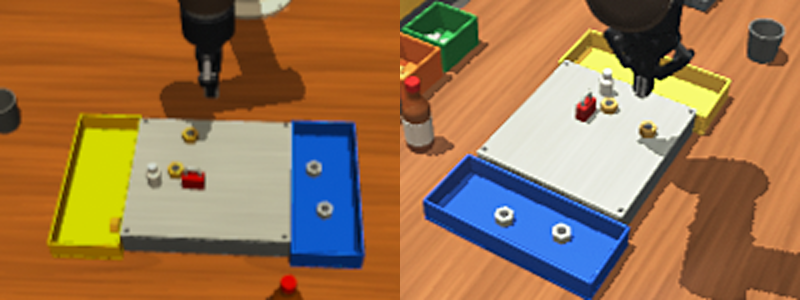

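Nut B slipped off to the finger's +x side and now lies at (175,170) near the padlock. I'll measure everything again.

```bash
cat >> h.py <<'E'
def meas(name):
    s=np.load('/tmp/'+name+'.npz'); P=world(s); hsv=cv2.cvtColor(s['pixels'],cv2.COLOR_RGB2HSV).astype(int)
    H,S,V=hsv[...,0],hsv[...,1],hsv[...,2]
    reg=(P[...,0]>.3)&(P[...,0]<.7)&(P[...,1]<.15)&(P[...,1]>-.3)&(s['depth']>0)
    for nm,m in (('brass',reg&(P[...,2]>.056)&(P[...,2]<.072)&(S>90)&(H>12)&(H<32)),('red',reg&(S>150)&((H<6)|(H>174))&(P[...,2]>.06)),('tall',reg&(P[...,2]>.072)&(P[...,2]<.1)),('intray',reg&(H>10)&(H<24)&(S>120)&(P[...,1]<-.17))):
        n,l,st,c=cv2.connectedComponentsWithStats(m.astype(np.uint8),connectivity=8)
        for i in range(1,n):
            if st[i,4]<8: continue
            p=P[l==i]; print(name,nm,st[i,4],c[i].round(1),((p.min(0)+p.max(0))/2).round(4),np.ptp(p,axis=0).round(4))
E
python3 - <<'E'
from h import *
for n in ('scene0','s6','side0','d6'): meas(n)
s=np.load('/tmp/s6.npz')['pixels'][160:210,190:260,::-1]; t=np.load('/tmp/d6.npz')['pixels'][155:205,250:320,::-1]
f=lambda i:cv2.resize(i,(400,286),interpolation=cv2.INTER_CUBIC)
cv2.imwrite('pics/s6z.png',np.hstack([f(s),f(t)]))
E
```

```text
scene0 brass 45 [234.7 167.2] [ 0.4716 -0.0808  0.0623] [0.0272 0.0239 0.0096]
scene0 brass 43 [256.7 180.6] [ 0.5252 -0.005   0.0614] [0.0268 0.0228 0.0097]
scene0 brass 49 [236.4 205.2] [ 0.6251 -0.0638  0.0615] [0.0263 0.0245 0.0103]
scene0 red 78 [236.1 189.7] [ 0.5715 -0.0674  0.0717] [0.0199 0.0321 0.0221]
scene0 tall 47 [216.5 186.1] [ 0.5717 -0.1275  0.0859] [0.0144 0.0188 0.0275]
scene0 tall 76 [236.4 187.6] [ 0.5714 -0.0659  0.0846] [0.0196 0.035  0.0242]
scene0 intray 816 [191.3 161. ] [ 0.4871 -0.2351  0.0162] [0.374  0.1297 0.0509]
scene0 intray 506 [181.7 228.5] [ 0.6748 -0.2352  0.0176] [0.0502 0.1296 0.0459]
s6 brass 46 [234.8 167.2] [ 0.4721 -0.0792  0.0616] [0.0264 0.0269 0.011 ]
s6 brass 44 [227.5 184.8] [ 0.5464 -0.0972  0.0627] [0.0261 0.0229 0.0116]
s6 red 79 [236.  189.8] [ 0.5714 -0.0671  0.0719] [0.0196 0.0324 0.0231]
s6 tall 47 [216.4 186.1] [ 0.5705 -0.1278  0.0857] [0.0159 0.0182 0.0273]
s6 tall 73 [236.2 187.5] [ 0.5708 -0.066   0.0855] [0.0185 0.0346 0.0262]
s6 intray 803 [191.5 160.7] [ 0.4868 -0.235   0.0177] [0.3736 0.1298 0.0475]
s6 intray 11 [174.9 
[... 821 characters left out ...]
0.1295 0.1297 0.0397]
d6 brass 38 [284.2 182.2] [ 0.5458 -0.0956  0.0625] [0.0225 0.0268 0.0106]
d6 brass 39 [303.5 194. ] [ 0.4703 -0.0783  0.0616] [0.0213 0.0244 0.0104]
d6 red 58 [272.9 183.4] [ 0.5683 -0.0628  0.0713] [0.0162 0.0375 0.0206]
d6 tall 49 [282.7 168.6] [ 0.5674 -0.1263  0.085 ] [0.0179 0.0199 0.0257]
d6 tall 65 [272.2 180.5] [ 0.5704 -0.0624  0.0853] [0.0163 0.0368 0.0264]
d6 intray 149 [274.2 153.2] [ 0.6563 -0.2419  0.0202] [0.0502 0.083  0.0387]
d6 intray 11 [311.  160.1] [ 0.5323 -0.2797  0.0287] [0.0106 0.0046 0.0153]
d6 intray 164 [329.6 169. ] [ 0.4644 -0.2617  0.0219] [0.0952 0.0444 0.0334]
d6 intray 1014 [352.3 192.2] [ 0.3646 -0.2349  0.0157] [0.129  0.1298 0.0407]
```

View pics/s6z.png

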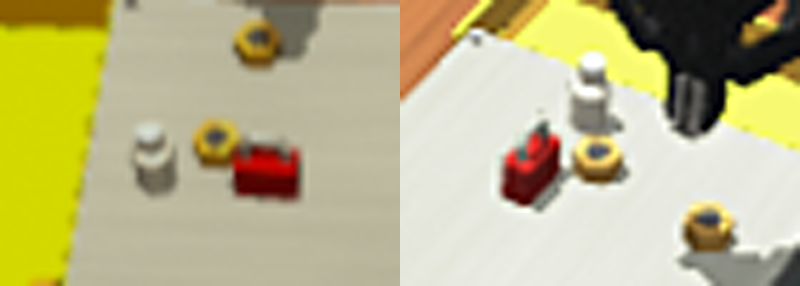

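Nut B is on the plate at (0.546,-0.096), between the padlock and bottle but on their -x side. Neither of those has moved. The finger tips taper, so the 5 mm offset was too much and pushes need to be centred. Nut A goes first: the tool is centred on it, and I'll run the tip lower.

```bash
python3 -m jog '{"xyz":[[-2,-1,25],[0,0,25],[0,0,25],[0,0,14],[0,0,8],[0,0,5],[0,0,0],[0,0,0]],"roll":[0,0,0,0,0,0,0,0],"jaw":[0,0,0,0,0,0,0,0]}'
python3 -m jog '{"xyz":[[3,0,0],[3,0,0],[3,0,0],[3,0,0],[4,0,0],[4,0,0],[5,0,0],[5,0,0],[5,0,0],[5,0,0],[5,0,0],[5,0,0],[5,0,0],[5,0,0],[5,0,0],[5,0,0],[5,0,0],[0,0,0]],"roll":[0,0,0,0,0,0,0,0,0,0,0,0,0,0,0,0,0,0],"jaw":[0,0,0,0,0,0,0,0,0,0,0,0,0,0,0,0,0,0]}'
python3 - <<'E'
from h import *
s=snap('scene','s7'); t=snap('side','d7'); meas('s7'); meas('d7')
E
```

```text
time_s: 17.25
ee_pos: [0.4716, -0.0415, 0.0639]
orientation: [0.707, -0.707, 0.0, -0.001]
contact_force: [-1.4, -1.2, 0.5]
opening: -0.0003
gripper_force: 0.0
time_s: 19.05
ee_pos: [0.4711, -0.117, 0.0632]
orientation: [0.707, -0.707, -0.0, 0.0]
contact_force: [0.3, -0.5, -0.2]
opening: 0.0002
gripper_force: 0.0
s7 brass 37 [217.5 168.8] [ 0.4793 -0.1373  0.0622] [0.0241 0.0244 0.0122]
s7 brass 42 [227.5 184.7] [ 0.5459 -0.097   0.0621] [0.025  0.0227 0.0116]
s7 red 78 [236.1 189.7] [ 0.5716 -0.0673  0.0728] [0.0189 0.0324 0.0249]
s7 tall 8 [224.4 167.1] [ 0.4825 -0.1123  0.0753] [0.0082 0.0156 0.0055]
s7 tall 47 [216.6 186.1] [ 0.5717 -0.1273  0.0855] [0.0152 0.0181 0.0263]
s7 tall 74 [236.3 187.5] [ 0.5715 -0.0658  0.0848] [0.0187 0.0345 0.0253]
s7 intray 818 [190.8 161.7] [ 0.4866 -0.2351  0.0182] [0.3731 0.1297 0.0503]
s7 intray 25 [196.9 212.2] [ 0.63   -0.1893  0.0236] [0.0183 0.013  0.0127]
s7 intray 499 [181.7 228.5] [ 0.6746 -0.2352  0.0177] [0.0508 0.1293 0.046 ]
d7 brass 38 [283.9 182.2] [ 0.546  -0.0951  0.0621] [0.023  0.0253 0.0106]
d7 red 61 [272.8 183.5] [ 0.569  -0.0635  0.0709] [0.0155 0.0352 0.0198]
d7 tall 48 [282.8 168.5] [ 0.5673 -0.1265  0.0857] [0.0173 0.0186 0.027 ]
d7 tall 67 [272.4 180.5] [ 0.5704 -0.0647  0.0845] [0.0184 0.0356 0.0247]
d7 tall 69 [307.9 182.2] [ 0.4723 -0.1098  0.0859] [0.0412 0.022  0.0277]
d7 intray 69 [269.5 155.9] [ 0.6747 -0.2382  0.0174] [0.0126 0.0747 0.0326]
d7 intray 93 [334.4 170.2] [ 0.4484 -0.262   0.0215] [0.062  0.0403 0.0337]
d7 intray 1028 [352.  192.1] [ 0.3648 -0.235   0.0173] [0.1296 0.1299 0.0447]
```

Nut A is also drifting, and is now about 8 mm to +x of the finger. I'll back off, re-centre on it and continue.

```bash
python3 -m jog '{"xyz":[[-6,0,0],[-8,0,0],[0,-5,0],[0,-4,0],[0,0,0],[0,0,0]],"roll":[0,0,0,0,0,0],"jaw":[0,0,0,0,0,0]}'
python3 - <<'E'
from h import *
s=snap('scene','s8'); snap('wrist','w8'); meas('s8')
t=r.snapshot('side')
f=lambda i:cv2.resize(i,(400,300),interpolation=cv2.INTER_CUBIC)
w=cv2.imread('pics/w8.png')
cv2.imwrite('pics/w8c.png',np.hstack([f(w),f(s['pixels'][130:205,180:280,::-1])]))
E
```

```text
time_s: 19.75
ee_pos: [0.4802, -0.1024, 0.0632]
orientation: [0.707, -0.707, -0.0, 0.0]
contact_force: [0.3, 0.1, 0.6]
opening: 0.0002
gripper_force: 0.0
s8 brass 44 [217.5 168.5] [ 0.4783 -0.1368  0.0625] [0.0271 0.024  0.0128]
s8 brass 42 [227.4 184.6] [ 0.5456 -0.0975  0.0616] [0.028  0.0229 0.0098]
s8 red 77 [236.  189.6] [ 0.5724 -0.0673  0.0725] [0.0195 0.0323 0.0229]
s8 tall 45 [216.4 186. ] [ 0.5717 -0.1276  0.0847] [0.0168 0.0188 0.025 ]
s8 tall 77 [236.3 187.6] [ 0.5724 -0.0658  0.0842] [0.0195 0.0344 0.0242]
s8 intray 829 [190.8 161.4] [ 0.4861 -0.2352  0.0173] [0.3722 0.1294 0.0491]
s8 intray 27 [197.  212.1] [ 0.6302 -0.1891  0.0236] [0.0183 0.0126 0.0112]
s8 intray 501 [181.7 228.5] [ 0.6778 -0.235   0.0184] [0.0444 0.1292 0.0463]
```

View pics/w8c.png

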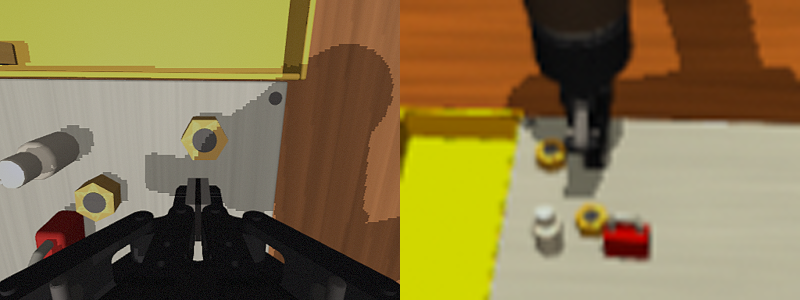

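The wrist view (up = push direction) shows nut A ahead at (204,138), slightly right of the tool axis, with a corner facing the finger. That corner explains the drift. I'll nudge 2 mm and finish the push.

```bash
python3 -m jog '{"xyz":[[2,2,0],[3,0,0],[3,0,0],[3,0,0],[3,0,0],[4,0,0],[4,0,0],[4,0,0],[4,0,0],[0,0,0]],"roll":[0,0,0,0,0,0,0,0,0,0],"jaw":[0,0,0,0,0,0,0,0,0,0]}'
python3 - <<'E'
from h import *
snap('wrist','w9'); cv2.imwrite('pics/w9c.png',cv2.resize(cv2.imread('pics/w9.png'),(400,300)))
s=np.load('/tmp/w9.npz'); P=world(s); h=cv2.cvtColor(s['pixels'],cv2.COLOR_RGB2HSV); m=(P[...,2]>.057)&(P[...,2]<.072)&(h[...,1]>90)&(h[...,0]>12)&(h[...,0]<32)&(s['depth']>0)
n,l,st,c=cv2.connectedComponentsWithStats(m.astype(np.uint8))
for i in range(1,n):
    if st[i,4]>50: p=P[l==i]; print(c[i],((p.min(0)+p.max(0))/2).round(4),np.ptp(p,axis=0).round(4))
E
```

```text
time_s: 20.9
ee_pos: [0.4781, -0.1329, 0.0633]
orientation: [0.707, -0.707, -0.0, 0.0]
contact_force: [0.3, 0.3, 0.2]
opening: 0.0001
gripper_force: 0.0
[257.45863747 206.41666667] [ 0.4768 -0.1567  0.0617] [0.0273 0.025  0.0095]
[118.39140271 292.07918552] [ 0.5479 -0.1094  0.0616] [0.0187 0.0106 0.0093]
```

Nut A is now flat against the finger and centred (0.477 against 0.478). I'll push it over, then lift.

```bash
python3 -m jog '{"xyz":[[3,1,0],[4,0,0],[5,0,0],[5,0,0],[5,0,0],[5,0,0],[5,0,0],[5,0,0],[5,0,0],[5,0,0],[5,0,0],[2,0,0],[0,0,0],[0,0,0],[0,0,-5],[0,0,-20],[0,0,-35],[0,0,-40],[0,0,0],[0,0,0]],"roll":[0,0,0,0,0,0,0,0,0,0,0,0,0,0,0,0,0,0,0,0],"jaw":[0,0,0,0,0,0,0,0,0,0,0,0,0,0,0,0,0,0,0,0]}'
python3 -m jog '{"xyz":[[0,-40,0],[20,-40,0],[-30,-10,0],[-40,-13,0],[-36,0,0],[0,0,0],[0,0,0]],"roll":[0,0,0,0,0,0,0],"jaw":[0,0,0,0,0,0,0]}'
python3 - <<'E'
from h import *
snap('wrist','w10');snap('scene','s10');snap('side','d10'); meas('s10'); meas('d10')
E
```

```text
time_s: 22.95
ee_pos: [0.4776, -0.1861, 0.1645]
orientation: [0.707, -0.707, 0.001, -0.001]
contact_force: [-0.3, -0.4, -0.4]
opening: 0.0
gripper_force: 0.0
time_s: 23.65
ee_pos: [0.5794, -0.0994, 0.1618]
orientation: [0.708, -0.706, -0.001, 0.001]
contact_force: [0.3, 0.7, 1.1]
opening: -0.0001
gripper_force: 0.0
s10 brass 44 [227.5 184.8] [ 0.5457 -0.0975  0.0613] [0.0281 0.0228 0.0103]
s10 red 75 [236.  189.5] [ 0.5714 -0.0673  0.0714] [0.0195 0.0326 0.0209]
s10 tall 44 [216.4 185.9] [ 0.5705 -0.1277  0.0859] [0.0164 0.0182 0.027 ]
s10 tall 78 [236.4 187.7] [ 0.5709 -0.066   0.0853] [0.0186 0.0352 0.026 ]
s10 intray 881 [191.8 163.6] [ 0.4875 -0.2351  0.022 ] [0.3746 0.1299 0.0561]
s10 intray 26 [197.  212.2] [ 0.6299 -0.1893  0.0235] [0.02   0.0133 0.0136]
s10 intray 498 [181.9 228.5] [ 0.6766 -0.2346  0.0174] [0.0467 0.129  0.0449]
d10 brass 41 [284.  182.1] [ 0.5454 -0.0953  0.0625] [0.0227 0.0264 0.0124]
d10 red 59 [272.8 183.4] [ 0.5683 -0.0627  0.0707] [0.0154 0.034  0.0203]
d10 tall 48 [282.8 168.5] [ 0.567  -0.126   0.0854] [0.0184 0.0183 0.0251]
d10 tall 64 [272.5 180.4] [ 0.5714 -0.0638  0.0851] [0.0191 0.0321 0.0243]
d10 intray 428 [311.1 162.2] [ 0.5356 -0.261   0.0221] [0.2382 0.0453 0.0365]
d10 intray 55 [268.8 156.9] [ 0.6742 -0.2329  0.0147] [0.014  0.0675 0.0311]
d10 intray 1023 [352.1 192.2] [ 0.3648 -0.235   0.0161] [0.1293 0.1299 0.0441]
```

View pics/w10.png

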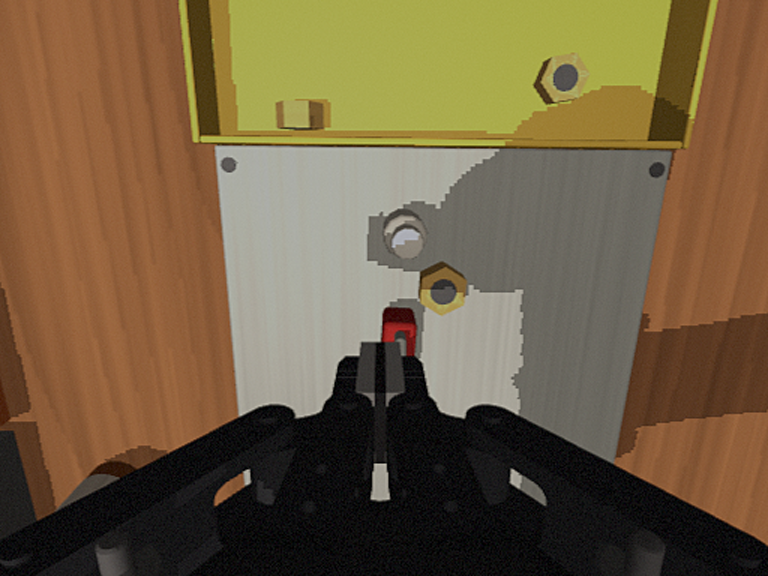

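Nuts A (565,77) and C (302,115) are in the yellow tray. Nut B (443,287) is still between the bottle (405,235) and the padlock (400,330), a little to their right (-x). I'll lower the closed fingers into the 33 mm gap between them at (0.579,-0.0995) and nudge B toward -x.

```bash
python3 -m jog '{"xyz":[[0,0,20],[0,0,20],[0,0,12],[0,0,6],[0,0,6],[0,0,6],[0,0,6],[0,0,6],[0,0,6],[0,0,5],[0,0,0]],"roll":[0,0,0,0,0,0,0,0,0,0,0],"jaw":[0,0,0,0,0,0,0,0,0,0,0]}'
python3 - <<'E'
from h import *
snap('scene','s11'); snap('side','d11'); meas('s11'); meas('d11')
E
```

```text
time_s: 24.9
ee_pos: [0.5796, -0.1003, 0.0694]
orientation: [0.707, -0.707, -0.001, 0.001]
contact_force: [0.3, -0.4, -0.1]
opening: -0.0
gripper_force: 0.0
s11 red 76 [236.1 189.6] [ 0.5719 -0.0672  0.0727] [0.0202 0.0321 0.0242]
s11 tall 41 [216.1 185.8] [ 0.5721 -0.1289  0.0852] [0.0162 0.0164 0.0254]
s11 tall 76 [236.4 187.6] [ 0.5717 -0.0657  0.0846] [0.0198 0.035  0.0251]
s11 tall 9 [226.4 192.9] [ 0.5912 -0.0951  0.0784] [0.0081 0.0157 0.009 ]
s11 intray 696 [187.7 163.1] [ 0.4861 -0.2362  0.0176] [0.3718 0.1274 0.0465]
s11 intray 40 [205.7 175.2] [ 0.4766 -0.1824  0.0249] [0.0779 0.0244 0.0499]
s11 intray 21 [197.6 177.6] [ 0.482  -0.2103  0.0134] [0.0134 0.0179 0.0125]
s11 intray 26 [197.  212.2] [ 0.6299 -0.1894  0.0234] [0.0185 0.0135 0.0147]
s11 intray 498 [181.8 228.5] [ 0.6744 -0.2351  0.0177] [0.0509 0.1298 0.0457]
d11 brass 41 [284.  182.2] [ 0.5459 -0.0964  0.0622] [0.0221 0.026  0.0116]
d11 red 59 [273.  183.3] [ 0.568  -0.0636  0.071 ] [0.0142 0.0385 0.0208]
d11 tall 120 [273.4 176.8] [ 0.5785 -0.0813  0.0861] [0.0329 0.074  0.0274]
d11 tall 9 [283.8 171.8] [ 0.5629 -0.123   0.0762] [0.0066 0.0105 0.0083]
d11 intray 360 [315.6 163.8] [ 0.5181 -0.2614  0.023 ] [0.2036 0.0479 0.0365]
d11 intray 1020 [352.3 192.1] [ 0.3646 -0.235   0.0156] [0.1291 0.1299 0.0414]
```

The fingers are down with no contact and nothing moved. Now I'll push B toward -x gently.

```bash
python3 -m jog '{"xyz":[[0,2,0],[0,2,0],[0,2,0],[0,3,0],[0,3,0],[0,3,0],[0,3,0],[0,3,0],[0,3,0],[0,3,0],[0,3,0],[0,3,0],[0,2,0],[0,0,0],[0,-3,0],[0,-3,0],[0,0,-15],[0,0,-35],[0,0,-45],[0,0,0]],"roll":[0,0,0,0,0,0,0,0,0,0,0,0,0,0,0,0,0,0,0,0],"jaw":[0,0,0,0,0,0,0,0,0,0,0,0,0,0,0,0,0,0,0,0]}'
python3 - <<'E'
from h import *
snap('scene','s12'); snap('side','d12'); meas('s12'); meas('d12')
E
```

```text
time_s: 27.0
ee_pos: [0.5556, -0.1005, 0.172]
orientation: [0.708, -0.706, 0.005, -0.005]
contact_force: [1.3, 0.2, -0.1]
opening: 0.0002
gripper_force: 0.0
s12 brass 47 [228.  180.2] [ 0.5275 -0.0974  0.0624] [0.0268 0.0258 0.0126]
s12 red 79 [236.  189.7] [ 0.5717 -0.0672  0.0709] [0.02   0.0325 0.0215]
s12 tall 45 [216.4 186. ] [ 0.5711 -0.1277  0.0849] [0.0164 0.0181 0.0251]
s12 tall 75 [236.3 187.5] [ 0.5717 -0.066   0.0849] [0.02   0.035  0.0255]
s12 intray 886 [192.5 161.3] [ 0.4864 -0.235   0.0209] [0.3725 0.1299 0.0545]
s12 intray 10 [175.8 168.5] [ 0.4326 -0.2981  0.0008] [0.0448 0.0036 0.005 ]
s12 intray 21 [197.6 177.6] [ 0.4821 -0.2103  0.0147] [0.012  0.0171 0.0097]
s12 intray 26 [197.  212.2] [ 0.6301 -0.1893  0.0228] [0.0174 0.013  0.0133]
s12 intray 502 [181.8 228.5] [ 0.6771 -0.2349  0.0179] [0.0457 0.1288 0.0469]
d12 brass 39 [289.5 184.1] [ 0.527  -0.0948  0.0621] [0.022  0.0274 0.0119]
d12 red 61 [272.9 183.4] [ 0.5688 -0.0627  0.0708] [0.0167 0.0351 0.0212]
d12 tall 47 [282.7 168.4] [ 0.567  -0.1271  0.0861] [0.0172 0.0214 0.0255]
d12 tall 66 [272.3 180.5] [ 0.5707 -0.0627  0.0847] [0.0188 0.0351 0.0253]
d12 intray 111 [271.9 153.6] [ 0.6712 -0.2409  0.0197] [0.019  0.0886 0.0378]
d12 intray 376 [314.7 163.5] [ 0.5215 -0.2619  0.0215] [0.2096 0.0457 0.0354]
d12 intray 1018 [352.1 192.1] [ 0.3649 -0.2351  0.0174] [0.1296 0.1297 0.0438]
```

B is at (0.527,-0.096), clear of both. Next I'll go behind it, centred on x=0.527.

```bash
python3 -m jog '{"xyz":[[-22,15,0],[-21,14,0],[0,0,20],[0,0,30],[0,0,25],[0,0,15],[0,0,8],[0,0,6],[0,0,0],[0,0,0]],"roll":[0,0,0,0,0,0,0,0,0,0],"jaw":[0,0,0,0,0,0,0,0,0,0]}'
python3 -m jog '{"xyz":[[3,0,0],[3,0,0],[3,0,0],[3,0,0],[3,0,0],[3,0,0],[3,0,0],[3,0,0],[3,0,0],[3,0,0],[0,0,0]],"roll":[0,0,0,0,0,0,0,0,0,0,0],"jaw":[0,0,0,0,0,0,0,0,0,0,0]}'
cat > w.py <<'E'
from h import *
s=snap('wrist','w'); P=world(s); h=cv2.cvtColor(s['pixels'],cv2.COLOR_RGB2HSV); m=(P[...,2]>.057)&(P[...,2]<.072)&(h[...,1]>90)&(h[...,0]>12)&(h[...,0]<32)&(s['depth']>0)
n,l,st,c=cv2.connectedComponentsWithStats(m.astype(np.uint8))
for i in range(1,n):
    if st[i,4]>50: p=P[l==i]; print(c[i],((p.min(0)+p.max(0))/2).round(4),np.ptp(p,axis=0).round(4))
E
python3 w.py
```

```text
time_s: 28.1
ee_pos: [0.5224, -0.0573, 0.0615]
orientation: [0.707, -0.707, 0.0, -0.0]
contact_force: [0.1, -0.2, -0.4]
opening: -0.0003
gripper_force: 0.0
time_s: 29.2
ee_pos: [0.522, -0.0877, 0.0613]
orientation: [0.707, -0.707, -0.0, 0.0]
contact_force: [0.2, 0.2, 0.0]
opening: -0.0001
gripper_force: 0.0
[245.40419162 204.25269461] [ 0.5263 -0.1132  0.0619] [0.0239 0.0285 0.0096]
```

Measured x is 0.522, against the nut at 0.526, and the tip is a bit low. I'll back off, re-centre, raise 2 mm and push on.

```bash
python3 -m jog '{"xyz":[[-6,0,-2],[0,-4,0],[3,0,0],[3,0,0],[4,0,0],[4,0,0],[4,0,0],[4,0,0],[4,0,0],[4,0,0],[0,0,0]],"roll":[0,0,0,0,0,0,0,0,0,0,0],"jaw":[0,0,0,0,0,0,0,0,0,0,0]}'
python3 w.py
```

```text
time_s: 30.35
ee_pos: [0.5261, -0.1119, 0.0633]
orientation: [0.707, -0.707, -0.0, 0.0]
contact_force: [-1.3, 0.2, -0.9]
opening: -0.0001
gripper_force: 0.0
[253.60024301 202.5018226 ] [ 0.5264 -0.1375  0.0617] [0.0239 0.0286 0.0094]
```

The nut is centred (0.5264 against 0.5261). I'll finish over the edge.

```bash
python3 -m jog '{"xyz":[[3,0,0],[3,0,0],[4,0,0],[4,0,0],[4,0,0],[0,0,0]],"roll":[0,0,0,0,0,0],"jaw":[0,0,0,0,0,0]}'
python3 w.py
```

```text
time_s: 31.0
ee_pos: [0.5261, -0.1299, 0.0633]
orientation: [0.707, -0.707, 0.0, 0.0]
contact_force: [-0.1, 0.2, 0.5]
opening: -0.0001
gripper_force: 0.0
[253.08140948 202.66767922] [ 0.5267 -0.1555  0.0616] [0.0241 0.0283 0.0093]
```

```bash
python3 -m jog '{"xyz":[[3,0,0],[4,0,0],[5,0,0],[5,0,0],[5,0,0],[5,0,0],[5,0,0],[5,0,0],[5,0,0],[5,0,0],[5,0,0],[5,0,0],[0,0,0],[0,0,0],[0,0,-5],[0,0,-20],[0,0,-35],[0,0,-40],[-45,0,-20],[-45,0,0]],"roll":[0,0,0,0,0,0,0,0,0,0,0,0,0,0,0,0,0,0,0,0],"jaw":[0,0,0,0,0,0,0,0,0,0,0,0,0,0,0,0,0,0,0,0]}'
python3 -m jog '{"xyz":[[-20,0,0],[0,0,0],[0,0,0]],"roll":[0,0,0],"jaw":[0,0,0]}'
python3 - <<'E'
from h import *
s=snap('scene','s13'); snap('side','d13'); w=snap('wrist','w13'); meas('s13')
f=lambda i:cv2.resize(i,(400,300),interpolation=cv2.INTER_CUBIC)
cv2.imwrite('pics/fin.png',np.hstack([f(s['pixels'][100:250,140:340,::-1]),f(w['pixels'][...,::-1])]))
E
```

```text
time_s: 33.05
ee_pos: [0.5282, -0.096, 0.1876]
orientation: [-0.707, 0.707, -0.003, 0.003]
contact_force: [0.1, 1.3, 0.0]
opening: 0.0003
gripper_force: 0.0
time_s: 33.35
ee_pos: [0.5261, -0.076, 0.1837]
orientation: [0.708, -0.706, 0.0, -0.0]
contact_force: [-0.4, -1.0, -0.0]
opening: 0.0003
gripper_force: 0.0
s13 red 76 [236.1 189.6] [ 0.5719 -0.0671  0.0722] [0.0204 0.0322 0.0241]
s13 tall 45 [216.4 186.2] [ 0.5707 -0.1287  0.086 ] [0.0168 0.0158 0.0267]
s13 tall 75 [236.1 187.6] [ 0.5718 -0.0658  0.0848] [0.0204 0.0344 0.0254]
s13 intray 810 [191.2 161.1] [ 0.4864 -0.2351  0.0191] [0.372  0.1298 0.05  ]
s13 intray 20 [197.6 177.6] [ 0.4815 -0.2105  0.0156] [0.0114 0.0176 0.0102]
s13 intray 14 [195.1 189.6] [ 0.5355 -0.2107  0.0161] [0.0134 0.0203 0.008 ]
s13 intray 26 [197.  212.2] [ 0.6303 -0.1891  0.0238] [0.019  0.0134 0.0125]
s13 intray 503 [181.7 228.5] [ 0.6769 -0.2352  0.0177] [0.046  0.1295 0.0456]
```

View pics/fin.png

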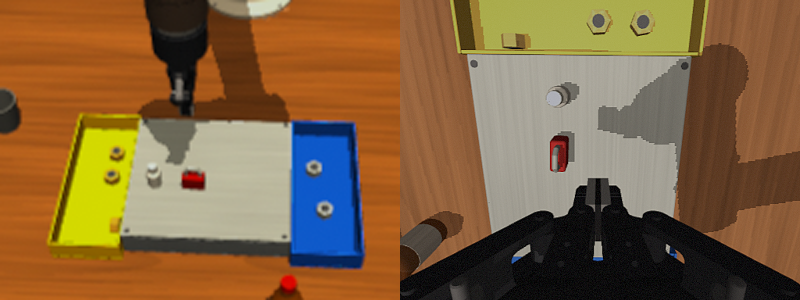

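All three brass nuts lie in the yellow tray: two flat at (117,153) and (111,176), one on edge at (115,225). The padlock (193,180), bottle (153,175) and steel nuts are in place, and the arm is clear. I'm handing in.

```bash
python3 -c "
from plant import r
print(r.hand_in())"
```

```text
the job is handed in; nothing more can be done
None
```

I swept all three brass nuts into the yellow tray and handed the job in at about 33 s; in the last pictures the padlock, paint bottle and steel nuts were where they started, but the hand-in returned no verdict.

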